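# Set the isolator, then the selector it frees

## Task

Get the curing station's interlock box ready: swing the red isolator lever anticlockwise until it is fully home against its stop, which draws the brass bolt and frees the blue selector; then swing the blue selector lever clockwise fully home to its stop and let go. Feel for the stops and press the levers gently, never harder than about 25 N, and leave the loose things around undisturbed.

Things in the scene. Friction and masses are not known exactly. Their poses are not given: they have to be found in the camera images.
- interlock_box: Grey box fixed to the bench, 116 (x) x 220 (y) x 45 mm high; origin at the centre of its underside, -x faces the robot at yaw 0. On top: red lever pivot at x 0, y +60 mm, blue lever pivot at x 0, y -60 mm, both axes vertical; between them a brass bolt along y under two dark staples that rise 15 mm above the top. Its nose sits in a notch of the disc under the blue lever.
- isolator_lever: Red lever. Origin on its pivot axis at the box top; points along its own -x to the post. Starts anywhere from 10 degrees short of the box's +y to just past its -x; swings anticlockwise seen from above. Its stop, on a rubber buffer, lies 17 to 86 degrees on, different each time: feel for it. About 3.5 N at the post turns it; it stays put. The bolt frees the disc only within 3 degrees of the stop.
- isolator_grip (a point): On the axis of the red lever's upright round post, at mid height. Post 14 mm across, 50 mm tall, standing 65 mm from the pivot; its top is 25 mm above this point and the flat lever arm (16 mm wide) 25 mm below it. The hub at the pivot is 31 mm in radius and ends 21 mm below this point. A push on the post swings the lever.
- selector_lever: Blue lever, same shape as the red. Origin on its pivot axis at the box top; points along its own -x to the post. Starts along the box's -y; swings clockwise seen from above by 90 degrees to its stop, where it points along the box's -x. About 2.5 N at the post turns it once free; while bolted it has only about 4 degrees of play. Turned, it holds the red lever home.
- selector_grip (a point): On the axis of the blue lever's upright round post, at mid height; post, arm and distances as on the red lever, disc at the pivot 30 mm in radius.
- cup: White open screw cup, 52 mm across, 35 mm tall, loose, behind the box. Origin: centre of its underside. Bystander.
- flux: Cream jar with a black lid, 45 mm across, 46 mm tall, loose, behind the box. Origin: centre of its underside. Bystander.
- marker: White marker pen with a red cap, 122 mm long, 14 mm thick, lying loose left of the box. Origin: centre of its underside. Bystander.
- vblock: Small white block with a V groove and two knurled screws, 34 x 40 x 26 mm, loose, left of the box. Origin: centre of its underside. Bystander.

How it is judged:
By the outcome, as a careful person would: the job done as asked, in the order asked, and still so for the second after the job is handed in, with the robot touching nothing.
It also fails if it takes over 72 s, if anything falls off the work surface, if the arm or the gripper's body presses on something with over 40 N, if the wrist force passes 120 N, or if a joint passes its speed limit or range.

## Robot

A 6-joint arm with a two-finger parallel gripper is mounted at the origin on a cart in front of the work surface, level with it; the furniture and walls round the work are solid. World frame = base frame: x ahead of the robot, y to its left, z up, the work surface at z = 0. Lengths are in m, angles in rad, forces in N, time in s.
With the tool pointing down it reaches from about 0.25 to 0.775 m from the base axis. Payload 4 kg.
Tool frame: the origin (TCP) lies between the finger pads; the fingertips stand 22 mm ahead of it and the grasp point (between the pads) lies 3 mm ahead of it; z points along the fingers, y is the line along which they close (so a half turn about z gives the same grasp; the last joint's range is limited). The gripper opens to 94 mm and grips with 3 to 60 N. Pads are 16 mm wide; open, the fingers measure 119 mm over their backs; the gripper's body (75 mm by 177 mm) begins 78 mm behind the grasp point.
Start: joints at [-0.103, 0.087, 1.371, -0, 1.684, -0.103], TCP at [0.55, -0, 0.228] pointing down, gripper open.
Joint ranges: [-3.1, 3.1], [-0.76, 2.03], [0.27, 2.55], [-1.08, 4.22], [0.17, 2.65], [-2.57, 2.57]. Speed limits (rad/s): [2.79, 2.79, 3.14, 3.14, 3.14, 3.14].

## Interface

Orientations are given as a unit quaternion [w, x, y, z].
In Python, from cell import manip, imaging, boxes_of gives the robot as it stands.
- The arm moves only by the tool send_rows, never from a script. Its argument "targets" is a list of rows, each a list of 5 numbers: the closure, from -1 (fully open) to 1 (shut), so that 0 is half open, then the shift along the world's x, y, z in m, then the turn about the world's z in degrees. A call has 1 to 12 rows; each row is the pose to reach, as a shift and turn from the pose commanded when the call began; what a row does not reach only later rows make up. A row lasts 1/8 s, in which the tool goes at most 62.5 mm and 10.7 degrees, less where a joint would pass 70% of its speed; a pose out of reach is approached as far as the arm can. A call with a gripper value outside its range is refused whole. The fingers move at their own pace and stop on an object; "grip_force" is the grip in N (left out, the last holds). Time passes only in rows, so rows that repeat a pose let the fingers close. It gives the time, the measured TCP pose, the force, the opening and the grip force at its end, in the units of the state.
- manip.read_state(): the state, without advancing time (a new reading comes with each control period).
- imaging.camera(name): name is "scene" or "side" or "wrist"; returns a dict with "img" (480x640x3 uint8, blue, green, red), "depth" (480x640 float32, m along the optical axis (not along the pixel's ray), 0 where there is no reading), "fx", "fy", "cx", "cy" (pixels), "rvec" (rotation vector, rad) and "tvec" (3), from world to camera coordinates, as OpenCV has them; the wrist camera has in their place "mount" (4x4, takes a point from camera to tool coordinates, whose origin is the TCP and whose axes are the flange's). Camera axes: x right, y down, z forward; pixel columns grow to the right and rows downward; lengths in m; the calibration is good to about 2 mm. The wrist camera is an equidistant fisheye: a pixel r from the principal point sees the ray r / f radians off the axis. A picture is of the moment at which its call begins: read the wrist's pose just before it.
- manip.job_done(): hands the job in; it is judged then, once.
Trained networks look in a picture, given as the dict that the camera call returned (one of the last four; its "shot" number tells which), for a name from the list of things; names that differ only in an ending like _2 or _b are one class to them, and where a whole thing is asked for, a point or a joint stands for the part that bears it (a point fixed in the world has none). Each returns a list of dicts, best first, with "confidence" (0 to 1); they miss things now and then, are a little off and sometimes report something else, mostly with a low value. They report only what shows in the picture. A call takes as long as a camera call.
- boxes_of(query, picture): "at" ([x, y, z] in m, in world coordinates, good to about 4 mm: the middle of the surface that is visible of it).
The state is a dict: "t": time; "joint_positions": joint angles; "joint_vel": joint speeds; "tau": joint torques, N m; "tool_pos": TCP position; "eef_rot": TCP orientation; "ft_force": force on the tool from outside, world axes, zero at the start; "moment": the same for the moment, N m; "finger_gap": finger opening in m; "gripper_force": force on a finger pad.
Only numpy, scipy, OpenCV 4.12 (cv2) and the standard library are available. Lean on these libraries where they do the work, as an engineer would, in place of code of your own. Each camera call takes 0.05 s, during which the arm holds its last target. There are 200 camera calls.

## Working session

There is one attempt and no reset: what is moved stays moved. The work goes in short steps, Python scripts to look and compute and a tool call to move; the robot and the scene stay as the last step left them, time stands still between calls to the robot, and variables do not carry over. Pictures are saved under pics/ and viewed, at most 10 in all, crops included, and the job is handed in when it is done.

Besides the shell and the picture viewer there is one more tool, called after ">>>" by a JSON object that holds its "method" and its "body". send_rows: Moves the arm, as the interface text tells. Its arguments: {"type":"object","properties":{"targets":{"type":"array","items":{"type":"array","items":{"type":"number"}}},"grip_force":{"type":"number"}},"required":["targets"]}

```bash
mkdir -p pics; cat > h.py <<'E'
import numpy as np, cv2
from cell import manip, imaging, boxes_of
def world(p,u,v):
    R=cv2.Rodrigues(np.array(p["rvec"]))[0]; d=p["depth"][v,u]
    c=np.array([(u-p["cx"])/p["fx"]*d,(v-p["cy"])/p["fy"]*d,d]); return R.T@(c-np.array(p["tvec"]).ravel())
E
python3 - <<'E'
from h import *
for n in("scene","side"):
    p=imaging.camera(n); cv2.imwrite(f"pics/{n}0.png",p["img"])
    for q in("interlock_box","isolator_lever","isolator_grip","selector_lever","selector_grip","cup","flux","marker","vblock"):
        print(n,q,[(np.round(d["at"],3),round(d["confidence"],2)) for d in boxes_of(q,p)[:2]])
s=manip.read_state();print(s)
E
```

```text
scene interlock_box [(array([ 0.506, -0.253,  0.047]), 0.83)]
scene isolator_lever [(array([ 0.47 , -0.18 ,  0.072]), 0.82), (array([ 0.605, -0.256,  0.035]), 0.23)]
scene isolator_grip [(array([ 0.476, -0.183,  0.071]), 0.71)]
scene selector_lever []
scene selector_grip [(array([ 0.505, -0.322,  0.07 ]), 0.97)]
scene cup [(array([ 0.617, -0.34 ,  0.019]), 0.79)]
scene flux [(array([ 0.605, -0.254,  0.033]), 0.8), (array([ 0.506, -0.326,  0.07 ]), 0.72)]
scene marker [(array([0.472, 0.131, 0.011]), 0.66)]
scene vblock [(array([0.464, 0.018, 0.017]), 0.97), (array([ 0.508, -0.322,  0.07 ]), 0.67)]
side interlock_box [(array([ 0.498, -0.332,  0.048]), 0.9)]
side isolator_lever [(array([ 0.468, -0.189,  0.063]), 0.91), (array([ 0.506, -0.346,  0.071]), 0.29)]
side isolator_grip [(array([ 0.468, -0.194,  0.069]), 0.59), (array([ 0.499, -0.335,  0.048]), 0.39)]
side selector_lever [(array([ 0.508, -0.346,  0.068]), 0.95)]
side selector_grip [(array([ 0.504, -0.346,  0.068]), 0.72)]
side cup [(array([ 0.623, -0.345,  0.022]), 0.93)]
side flux [(array([ 0.618, -0.28 ,  0.035]), 0.65)]
side marker [(array([0.462, 0.11 , 0.011]), 0.6)]
side vblock [(array([0.468, 0.   , 0.02 ]), 0.53)]
{'t': 1.0, 'joint_positions': array([-1.03088009e-01,  8.71820304e-02,  1.37071730e+00,  1.22418108e-05,
        1.68360338e+00, -1.03094121e-01]), 'joint_vel': array([ 0.00074416, -0.00044722,  0.00010666, -0.00042353, -0.00068727,
       -0.00033396]), 'tau': array([ 8.13073857e-04, -3.40051603e+01, -3.02605104e+01,  7.19801662e-02,
        2.35742249e-02, -1.04090014e-05]), 'tool_pos': array([5.50007988e-01, 5.16829812e-06, 2.27506921e-01]), 'eef_rot': array([3.10692688e-05, 7.07104132e-01, 7.07109429e-01, 3.30796721e-05]), 'ft_force': array([ 0.914436  , -0.13125537,  0.15212191]), 'moment': array([ 0.01146552, -0.04445198,  0.01802604]), 'gripper_force': 0.0, 'finger_gap': 0.09409687372549608}
```

View pics/scene0.png

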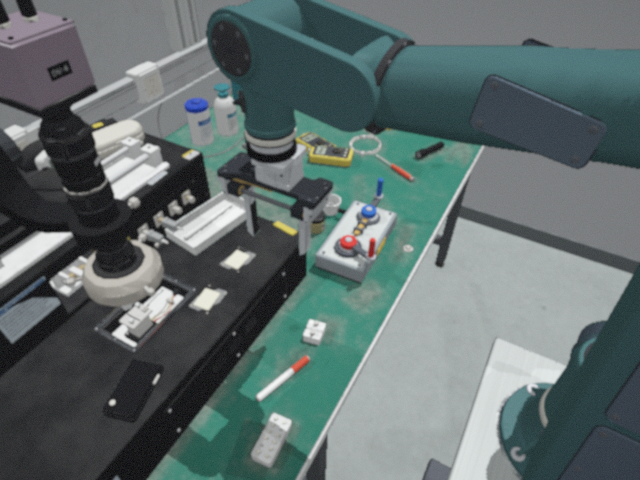

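View pics/side0.png

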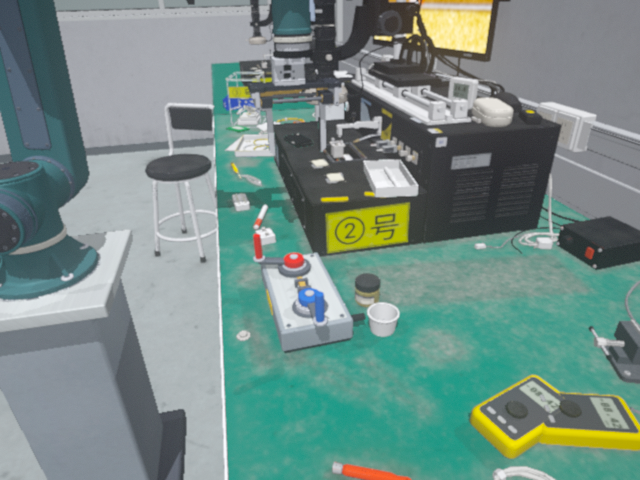

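The scene picture shows the red hub at about (347,242) with its post at (372,248), and the blue hub at (368,212) with its post at (379,188). The side picture shows the red post at (257,246) and the blue post at (320,306). Next I'll locate these by colour and depth.

```bash
python3 - <<'E'
from h import *
W={}
for n in("scene","side"):
    p=imaging.camera(n); hsv=cv2.cvtColor(p["img"],cv2.COLOR_BGR2HSV)
    for c,m in(("red",((hsv[...,0]<8)|(hsv[...,0]>172))&(hsv[...,1]>130)),("blue",(abs(hsv[...,0].astype(int)-110)<12)&(hsv[...,1]>130))):
        m=cv2.morphologyEx(m.astype(np.uint8),cv2.MORPH_OPEN,np.ones((2,2),np.uint8))
        k,l,st,ce=cv2.connectedComponentsWithStats(m)
        vs,us=np.nonzero(m); P=np.array([np.r_[world(p,u,v),l[v,u]] for u,v in zip(us,vs) if p["depth"][v,u]>0])
        P=P[(P[:,0]>.38)&(P[:,0]<.62)&(P[:,1]>-.45)&(P[:,1]<-.1)&(P[:,2]>.03)&(P[:,2]<.16)]
        for a,b in((.03,.07),(.07,.085),(.085,.105),(.105,.13)):
            Q=P[(P[:,2]>a)&(P[:,2]<b)]
            for i in set(Q[:,3]):
                q=Q[Q[:,3]==i]
                if len(q)>4: print(n,c,int(i),a,len(q),np.round(np.median(q[:,:3],0),3),np.round(np.ptp(q[:,:3],axis=0),3))
    # box top plane cloud
    vs,us=np.mgrid[150:360:1,220:440:1]; us=us.ravel();vs=vs.ravel()
    P=np.array([world(p,u,v) for u,v in zip(us,vs)]); s=hsv[vs,us,1]
    ok=(P[:,2]>.038)&(P[:,2]<.05)&(s<60)&(P[:,0]>.38)&(P[:,0]<.6)&(P[:,1]<-.08)&(P[:,1]>-.42)
    r=cv2.minAreaRect(P[ok][:,:2].astype(np.float32)*1000);print(n,ok.sum(),r)
E
```

```text
scene red 2 0.03 53 [ 0.493 -0.182  0.066] [0.031 0.038 0.013]
scene red 2 0.07 58 [ 0.497 -0.187  0.072] [0.033 0.029 0.005]
scene red 3 0.07 20 [ 0.436 -0.173  0.081] [0.006 0.012 0.012]
scene red 3 0.085 26 [ 0.435 -0.173  0.095] [0.007 0.007 0.019]
scene red 3 0.105 18 [ 0.436 -0.173  0.113] [0.005 0.007 0.012]
scene blue 3 0.03 42 [ 0.498 -0.302  0.065] [0.027 0.026 0.013]
scene blue 2 0.07 16 [ 0.507 -0.377  0.077] [0.006 0.008 0.011]
scene blue 3 0.07 42 [ 0.501 -0.304  0.072] [0.028 0.03  0.005]
scene blue 2 0.085 31 [ 0.507 -0.376  0.096] [0.007 0.013 0.018]
scene blue 2 0.105 25 [ 0.507 -0.377  0.115] [0.009 0.011 0.013]
scene 2194 ((521.3333740234375, -226.12046813964844), (153.3271484375, 286.343017578125), 2.707488775253296)
side red 4 0.03 123 [ 0.501 -0.213  0.066] [0.038 0.029 0.014]
side red 2 0.07 40 [ 0.441 -0.184  0.078] [0.011 0.008 0.015]
side red 4 0.07 61 [ 0.497 -0.203  0.071] [0.033 0.028 0.002]
side red 2 0.085 55 [ 0.44  -0.184  0.095] [0.011 0.006 0.02 ]
side red 2 0.105 41 [ 0.44  -0.184  0.111] [0.01  0.006 0.012]
side blue 5 0.03 87 [ 0.499 -0.332  0.068] [0.043 0.086 0.024]
side blue 5 0.07 137 [ 0.506 -0.331  0.072] [0.028 0.088 0.015]
side blue 5 0.085 94 [ 0.51  -0.388  0.096] [0.013 0.008 0.019]
side blue 5 0.105 82 [ 0.508 -0.387  0.113] [0.012 0.013 0.012]
side 3534 ((521.7664794921875, -228.28326416015625), (153.36117553710938, 280.8950500488281), 2.4203693866729736)
```

>>> {"method": "send_rows", "body": {"targets": [[0.2, -0.02, -0.03, 0, -10], [0.2, -0.04, -0.06, 0, -20], [0.2, -0.07, -0.1, 0, -30], [0.2, -0.09, -0.14, 0, -40], [0.2, -0.11, -0.179, 0, -50], [0.2, -0.11, -0.179, 0, -60], [0.2, -0.11, -0.179, 0, -70], [0.2, -0.11, -0.179, 0, -80], [0.2, -0.11, -0.179, 0, -90], [0.2, -0.11, -0.179, -0.03, -100], [0.2, -0.11, -0.179, -0.05, -105], [0.2, -0.11, -0.179, -0.05, -105]]}}

```text
t: 2.6
tool_pos: [0.439, -0.1784, 0.1758]
eef_rot: [-0.001, 0.992, -0.13, -0.002]
ft_force: [-0.4, -0.0, 1.0]
finger_gap: 0.0375
gripper_force: 0.0
```

```bash
python3 - <<'E'
from h import *
s=manip.read_state();p=imaging.camera("wrist");cv2.imwrite("pics/w1.png",p["img"])
print(s["tool_pos"],s["eef_rot"],s["finger_gap"],s["joint_positions"],s["ft_force"])
for q in("isolator_grip","selector_grip"):print(q,[(np.round(d["at"],3),d["confidence"]) for d in boxes_of(q,p)[:2]])
E
```

```text
[ 0.43896658 -0.17843919  0.17575681] [-6.98708693e-04  9.91509929e-01 -1.30015674e-01 -1.86988666e-03] 0.03750869520362485 [-5.05779591e-01 -6.44095247e-02  1.62636961e+00 -7.10493046e-05
  1.58362426e+00  1.32578607e+00] [-0.40394188 -0.00543491  0.98814305]
isolator_grip []
selector_grip [(array([ 0.507, -0.326,  0.07 ]), 0.86)]
```

View pics/w1.png

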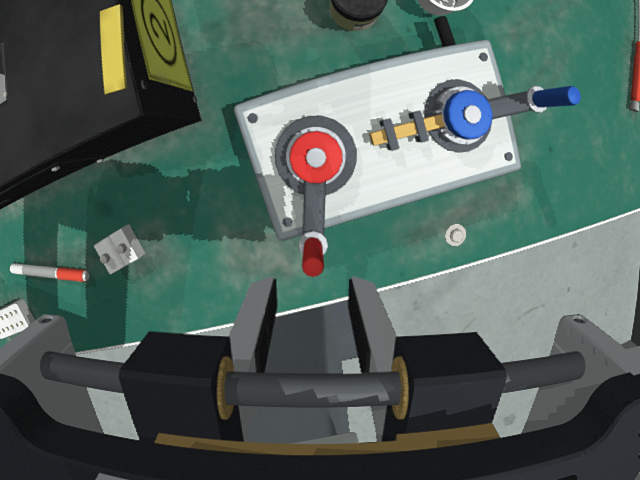

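The wrist picture shows the red post at about (313,255), centred between the fingers (240 to 390). The red hub is at (316,157) and the blue hub at (472,114). I'll work out the post and pivot positions from this.

```bash
cat >> h.py <<'E'
from scipy.spatial.transform import Rotation as Ro
def wpts(s,p,us,vs):
    f=p["fx"];x=(us-p["cx"]);y=(vs-p["cy"]);r=np.hypot(x,y)+1e-9;th=r/f
    d=p["depth"][vs,us]; k=np.tan(th)/r*d
    c=np.c_[x*k,y*k,d,np.ones(len(d))]; T=np.array(p["mount"])
    w=s["eef_rot"];R=Ro.from_quat([w[1],w[2],w[3],w[0]]).as_matrix()
    return (c@T.T)[:,:3]@R.T+s["tool_pos"]
def posts():
    s=manip.read_state();p=imaging.camera("wrist");hsv=cv2.cvtColor(p["img"],cv2.COLOR_BGR2HSV)
    for c,m in(("red",((hsv[...,0]<8)|(hsv[...,0]>172))&(hsv[...,1]>130)),("blue",(abs(hsv[...,0].astype(int)-110)<12)&(hsv[...,1]>130))):
        vs,us=np.nonzero(m&(p["depth"]>0)&(p["depth"]<.6));P=wpts(s,p,us,vs)
        P=P[(P[:,0]>.38)&(P[:,0]<.62)&(P[:,1]>-.45)&(P[:,1]<-.1)]
        for a,b in((.055,.076),(.078,.115),(.115,.13)):
            q=P[(P[:,2]>a)&(P[:,2]<b)]
            if len(q)>4:print(c,a,len(q),np.round((q.min(0)+q.max(0))/2,4),np.round(np.ptp(q,axis=0),3),q[:,2].max().round(4))
    return s,p
E
python3 -c "
from h import *
posts()"
```

```text
red 0.055 1749 [ 0.481  -0.1955  0.0709] [0.078 0.043 0.01 ] 0.0757
red 0.078 315 [ 0.4422 -0.1802  0.0966] [0.01  0.013 0.037] 0.115
red 0.115 285 [ 0.4401 -0.1801  0.1168] [0.013 0.012 0.003] 0.1185
blue 0.055 1588 [ 0.5072 -0.3407  0.0681] [0.036 0.083 0.015] 0.0758
blue 0.078 503 [ 0.5099 -0.3823  0.0966] [0.014 0.015 0.037] 0.115
blue 0.115 193 [ 0.5097 -0.3828  0.1166] [0.013 0.014 0.003] 0.1183
```

>>> {"method": "send_rows", "body": {"targets": [[0.2, 0.001, -0.001, -0.03, 0], [0.2, 0.001, -0.001, -0.068, 0], [0.45, 0.001, -0.001, -0.068, 0], [0.45, 0.001, -0.001, -0.068, 0]]}}

```text
t: 3.3
tool_pos: [0.442, -0.1805, 0.1114]
eef_rot: [0.001, 0.991, -0.13, 0.001]
ft_force: [0.0, 0.4, 0.9]
finger_gap: 0.0262
gripper_force: 0.0
```

```bash
cat >> h.py <<'E'
def path(P,th0,dirn,angs,off,r=.065):
    "shift rows from present tool pose; dirn +1 ccw; tool follows lever, centre behind post by off"
    s=manip.read_state();t=s["tool_pos"]; w=s["eef_rot"]
    R=Ro.from_quat([w[1],w[2],w[3],w[0]]).as_matrix(); ty=np.degrees(np.arctan2(R[1,1],R[0,1]))
    print("tool",np.round(t,4),"ty",round(ty,1),"F",np.round(s["ft_force"],1),"gap",round(s["finger_gap"],4))
    for a in angs:
        A=np.radians(a);u=np.array([np.cos(A),np.sin(A)]);tt=dirn*np.array([-u[1],u[0]])
        C=np.array(P)+r*u-off*tt; turn=((a-90-ty+90)%180)-90
        print(a,np.round((C-t[:2]),4),round(turn,1))
E
python3 -c "
from h import *
path([.5025,-.1976],164.3,1,range(164,256,4),.006)"
```

```text
tool [ 0.442  -0.1805  0.1114] ty -105.0 F [0.  0.4 0.9] gap 0.0262
164 [-0.0004  0.0066] -1.0
168 [-0.0019  0.0023] 3.0
172 [-0.0031 -0.0021] 7.0
176 [-0.004  -0.0065] 11.0
180 [-0.0045 -0.0111] 15.0
184 [-0.0048 -0.0156] 19.0
188 [-0.0047 -0.0202] 23.0
192 [-0.0044 -0.0247] 27.0
196 [-0.0037 -0.0292] 31.0
200 [-0.0027 -0.0336] 35.0
204 [-0.0014 -0.038 ] 39.0
208 [ 0.0003 -0.0423] 43.0
212 [ 0.0022 -0.0464] 47.0
216 [ 0.0044 -0.0504] 51.0
220 [ 0.0068 -0.0542] 55.0
224 [ 0.0095 -0.0579] 59.0
228 [ 0.0125 -0.0613] 63.0
232 [ 0.0157 -0.0646] 67.0
236 [ 0.0191 -0.0676] 71.0
240 [ 0.0228 -0.0703] 75.0
244 [ 0.0266 -0.0728] 79.0
248 [ 0.0306 -0.0751] 83.0
252 [ 0.0347 -0.077 ] 87.0
```

>>> {"method": "send_rows", "body": {"targets": [[0.45, -0.001, 0.003, 0, 3], [0.45, -0.003, -0.002, 0, 7], [0.45, -0.004, -0.0065, 0, 11], [0.45, -0.0045, -0.011, 0, 15], [0.45, -0.0045, -0.011, 0, 15]]}}

```text
t: 3.92
tool_pos: [0.438, -0.1912, 0.1121]
eef_rot: [0.0, 1.0, -0.0, 0.002]
ft_force: [0.3, 3.2, 2.3]
finger_gap: 0.0256
gripper_force: 1.3
```

>>> {"method": "send_rows", "body": {"targets": [[0.45, -0.0002, -0.0023, -0.001, 2], [0.45, -0.0003, -0.0045, -0.002, 4], [0.45, -0.0003, -0.0045, -0.002, 4]]}}

```text
t: 4.3
tool_pos: [0.437, -0.1953, 0.109]
eef_rot: [0.0, 0.999, 0.034, 0.001]
ft_force: [-0.4, 2.7, 2.8]
finger_gap: 0.0256
gripper_force: 1.6
```

>>> {"method": "send_rows", "body": {"targets": [[0.45, 0, -0.002, 0, 2], [0.45, 0.0001, -0.004, 0, 3.5], [0.45, 0.0002, -0.0058, 0, 5]]}}

```text
t: 4.68
tool_pos: [0.4366, -0.2012, 0.108]
eef_rot: [0.0, 0.997, 0.079, 0.0]
ft_force: [-0.4, 2.9, 2.0]
finger_gap: 0.0257
gripper_force: 1.7
```

>>> {"method": "send_rows", "body": {"targets": [[0.45, 0.0002, -0.002, 0, 2], [0.45, 0.0004, -0.004, 0, 3.5], [0.45, 0.0006, -0.0057, 0, 5]]}}

```text
t: 5.05
tool_pos: [0.437, -0.2071, 0.1075]
eef_rot: [-0.0, 0.992, 0.123, -0.0]
ft_force: [-1.0, 3.4, 3.3]
finger_gap: 0.0257
gripper_force: 1.7
```

>>> {"method": "send_rows", "body": {"targets": [[0.45, 0.0003, -0.002, 0, 2], [0.45, 0.0007, -0.004, 0, 3.5], [0.45, 0.0011, -0.0055, 0, 5]]}}

```text
t: 5.42
tool_pos: [0.438, -0.2126, 0.1075]
eef_rot: [0.0, 0.986, 0.166, -0.0]
ft_force: [-0.5, 2.5, 3.5]
finger_gap: 0.0258
gripper_force: 1.7
```

>>> {"method": "send_rows", "body": {"targets": [[0.45, 0.0005, -0.002, 0, 2], [0.45, 0.001, -0.004, 0, 3.5], [0.45, 0.0016, -0.0055, 0, 5]]}}

```text
t: 5.8
tool_pos: [0.4392, -0.2142, 0.1072]
eef_rot: [-0.005, 0.978, 0.209, 0.0]
ft_force: [-2.0, 14.7, 7.7]
finger_gap: 0.0262
gripper_force: 7.2
```

>>> {"method": "send_rows", "body": {"targets": [[0.45, 0, 0, 0, 0], [0.45, 0, 0, 0, 0]]}}

```text
t: 6.05
tool_pos: [0.4392, -0.2141, 0.1072]
eef_rot: [-0.004, 0.978, 0.209, -0.0]
ft_force: [-1.7, 12.9, 7.7]
finger_gap: 0.0263
gripper_force: 6.3
```

```bash
python3 - <<'E'
from h import *
s,p=posts();cv2.imwrite("pics/w2.png",p["img"]);print(s["ft_force"],s["tool_pos"],s["finger_gap"])
E
```

```text
red 0.055 3277 [ 0.4795 -0.1986  0.0662] [0.081 0.037 0.019] 0.076
red 0.078 813 [ 0.437  -0.2082  0.0965] [0.016 0.014 0.037] 0.115
red 0.115 568 [ 0.4384 -0.2082  0.1172] [0.013 0.014 0.004] 0.1193
blue 0.055 2398 [ 0.507  -0.34    0.0673] [0.037 0.084 0.017] 0.0759
blue 0.078 876 [ 0.51   -0.3806  0.0965] [0.014 0.012 0.037] 0.115
blue 0.115 206 [ 0.51   -0.3829  0.1169] [0.013 0.014 0.004] 0.1187
[-1.72495814 12.94256223  7.6566218 ] [ 0.43916544 -0.2141082   0.10724232] 0.026276817700251243
```

View pics/w2.png

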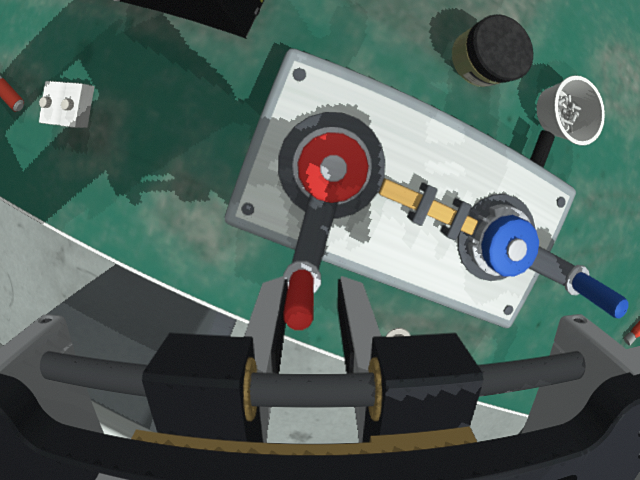

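The picture shows the red post at about (299,300), pressed by the left finger. The bolt's left end is now drawn up to the red hub at (385,187). The force jump of about 13 N means the stop has been met, so I'll press a little more and see.

>>> {"method": "send_rows", "body": {"targets": [[0.45, 0.0002, -0.001, 0, 0], [0.45, 0.0003, -0.002, 0, 0], [0.45, 0.0003, -0.002, 0, 0]]}}

```text
t: 6.48
tool_pos: [0.4392, -0.2142, 0.1072]
eef_rot: [-0.007, 0.978, 0.209, -0.0]
ft_force: [-2.6, 17.4, 9.0]
finger_gap: 0.0262
gripper_force: 8.5
```

>>> {"method": "send_rows", "body": {"targets": [[0.45, -0.001, 0.006, 0, 0], [0.45, -0.002, 0.011, 0, 0], [0.3, -0.002, 0.011, 0, 0], [0.2, -0.002, 0.011, 0.03, 0], [0.2, -0.002, 0.011, 0.07, 0], [0.2, 0.01, -0.02, 0.07, 10], [0.2, 0.02, -0.05, 0.07, 20], [0.2, 0.03, -0.08, 0.07, 30], [0.2, 0.04, -0.11, 0.07, 40], [0.2, 0.06, -0.14, 0.07, 50], [0.2, 0.07, -0.1625, 0.07, 60], [0.2, 0.07, -0.1625, 0.07, 68]]}}

```text
t: 7.98
tool_pos: [0.51, -0.3851, 0.1762]
eef_rot: [-0.0, 0.694, 0.72, -0.001]
ft_force: [0.0, 0.5, -0.3]
finger_gap: 0.0376
gripper_force: 0.0
```

```bash
python3 - <<'E'
from h import *
s,p=posts();cv2.imwrite("pics/w3.png",p["img"]);print(s["ft_force"],s["tool_pos"],s["finger_gap"],s["joint_positions"])
path([.507,-.3175],272,-1,list(range(272,176,-6)),-.006)
E
```

```text
red 0.055 788 [ 0.4737 -0.2109  0.0675] [0.089 0.015 0.017] 0.076
red 0.078 222 [ 0.4382 -0.2127  0.0913] [0.013 0.008 0.027] 0.1046
blue 0.055 1773 [ 0.5065 -0.3393  0.066 ] [0.036 0.079 0.019] 0.0757
blue 0.078 317 [ 0.5099 -0.3829  0.0965] [0.013 0.014 0.037] 0.115
blue 0.115 310 [ 0.5096 -0.383   0.1167] [0.013 0.012 0.003] 0.1184
[ 0.04850059  0.45159673 -0.32332607] [ 0.50995676 -0.38505195  0.17621626] 0.0376358105061159 [-7.34808096e-01  2.99744036e-01  1.22330265e+00 -1.20356469e-03
  1.61882699e+00 -7.72480916e-01]
tool [ 0.5098 -0.3843  0.1764] ty 2.3 F [ 0.3 -0.4 -0.6] gap 0.0375
272 [-0.0065  0.0016] -0.3
266 [-0.0133  0.0024] -6.3
260 [-0.02    0.0038] -12.3
254 [-0.0265  0.006 ] -18.3
248 [-0.0327  0.0088] -24.3
242 [-0.0386  0.0122] -30.3
236 [-0.0441  0.0163] -36.3
230 [-0.0492  0.0209] -42.3
224 [-0.0537  0.026 ] -48.3
218 [-0.0577  0.0315] -54.3
212 [-0.0611  0.0375] -60.3
206 [-0.0638  0.0437] -66.3
200 [-0.0659  0.0502] -72.3
194 [-0.0673  0.0569] -78.3
188 [-0.068   0.0637] -84.3
182 [-0.068   0.0705] 89.7
```

View pics/w3.png

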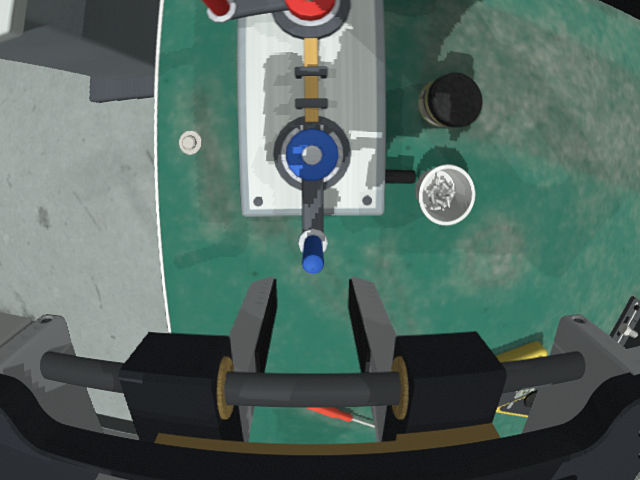

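The picture shows the blue post at about (313,255), centred between the fingers. The bolt's end at (311,122) is clear of the disc. Next I'll descend and try the first few degrees gently.

>>> {"method": "send_rows", "body": {"targets": [[0.2, 0, 0.002, -0.03, 0], [0.2, 0, 0.002, -0.07, 0], [0.45, 0, 0.002, -0.07, 0], [0.45, -0.003, 0.002, -0.07, 0], [0.45, -0.0065, 0.002, -0.07, 0], [0.45, -0.01, 0.002, -0.07, -3], [0.45, -0.0133, 0.0024, -0.07, -6]]}}

```text
t: 8.9
tool_pos: [0.4982, -0.3808, 0.1101]
eef_rot: [0.003, 0.732, 0.681, 0.001]
ft_force: [2.0, -0.7, 0.1]
finger_gap: 0.0262
gripper_force: 1.2
```

Now 264 to 248 degrees (next waypoints relative to the 266 row).

>>> {"method": "send_rows", "body": {"targets": [[0.45, -0.0034, 0.0007, 0, -3], [0.45, -0.0067, 0.0014, 0, -6], [0.45, -0.0067, 0.0014, 0, -6]]}}

```text
t: 9.28
tool_pos: [0.4911, -0.3795, 0.1099]
eef_rot: [0.002, 0.766, 0.643, 0.001]
ft_force: [1.5, -0.6, 1.9]
finger_gap: 0.0257
gripper_force: 0.9
```

>>> {"method": "send_rows", "body": {"targets": [[0.45, -0.0065, 0.0022, 0, -6], [0.45, -0.0127, 0.005, 0, -12], [0.45, -0.0186, 0.0084, 0, -18], [0.45, -0.0241, 0.0125, 0, -24], [0.45, -0.0292, 0.0171, 0, -30], [0.45, -0.0337, 0.0222, 0, -36], [0.45, -0.0377, 0.0277, 0, -42], [0.45, -0.0411, 0.0337, 0, -48], [0.45, -0.0438, 0.0399, 0, -54]]}}

```text
t: 10.4
tool_pos: [0.4471, -0.3405, 0.1098]
eef_rot: [0.003, 0.975, 0.223, 0.001]
ft_force: [0.9, -2.3, 1.2]
finger_gap: 0.026
gripper_force: 1.3
```

>>> {"method": "send_rows", "body": {"targets": [[0.45, -0.0011, 0.0033, 0, -3], [0.45, -0.0021, 0.0065, 0, -6], [0.45, -0.0029, 0.0098, 0, -9], [0.45, -0.0035, 0.0132, 0, -12], [0.45, -0.0038, 0.0166, 0, -15]]}}

```text
t: 11.02
tool_pos: [0.4432, -0.3241, 0.1098]
eef_rot: [0.003, 0.995, 0.095, 0.001]
ft_force: [0.7, -2.6, 1.8]
finger_gap: 0.0261
gripper_force: 1.2
```

>>> {"method": "send_rows", "body": {"targets": [[0.45, -0.0003, 0.003, 0, -3], [0.45, -0.0004, 0.006, 0, -5], [0.45, -0.0004, 0.008, 0, -7]]}}

```text
t: 11.4
tool_pos: [0.4427, -0.316, 0.1097]
eef_rot: [0.003, 0.999, 0.035, 0.001]
ft_force: [0.7, -1.9, 1.9]
finger_gap: 0.0259
gripper_force: 1.2
```

>>> {"method": "send_rows", "body": {"targets": [[0.45, 0, 0.0015, 0, -1], [0.45, 0, 0.003, 0, -2], [0.45, 0, 0.004, 0, -2]]}}

```text
t: 11.78
tool_pos: [0.4428, -0.3139, 0.1094]
eef_rot: [0.004, 1.0, 0.017, 0.001]
ft_force: [0.9, -10.9, 1.5]
finger_gap: 0.0257
gripper_force: 4.9
```

Stop met; press a bit more.

>>> {"method": "send_rows", "body": {"targets": [[0.45, 0, 0.001, 0, 0], [0.45, 0, 0.002, 0, 0], [0.45, 0, 0.002, 0, 0]]}}

```text
t: 12.15
tool_pos: [0.4428, -0.3137, 0.1093]
eef_rot: [0.006, 1.0, 0.017, 0.002]
ft_force: [1.7, -12.5, -0.6]
finger_gap: 0.0257
gripper_force: 6.6
```

>>> {"method": "send_rows", "body": {"targets": [[0.45, 0, 0.001, 0, 0], [0.45, 0, 0.002, 0, 0], [0.45, 0, 0.002, 0, 0]]}}

```text
t: 12.52
tool_pos: [0.4428, -0.3135, 0.1094]
eef_rot: [0.008, 1.0, 0.017, 0.002]
ft_force: [2.0, -17.3, -2.5]
finger_gap: 0.0261
gripper_force: 8.7
```

>>> {"method": "send_rows", "body": {"targets": [[0.45, 0, -0.006, 0, 0], [0.45, 0, -0.011, 0, 0], [0.3, 0, -0.011, 0, 0], [0.2, 0, -0.011, 0.03, 0], [0.2, 0, -0.011, 0.08, 0], [0.2, 0, 0.02, 0.11, 0], [0.2, 0, 0.04, 0.12, 0], [0.2, 0, 0.04, 0.12, 0], [0.2, 0, 0.04, 0.12, 0]]}}

```text
t: 13.65
tool_pos: [0.4414, -0.2659, 0.2254]
eef_rot: [-0.001, 1.0, 0.018, -0.001]
ft_force: [0.3, -0.4, 0.4]
finger_gap: 0.0379
gripper_force: 0.0
```

```bash
python3 - <<'E'
from h import *
s,p=posts();cv2.imwrite("pics/w4.png",p["img"]);print(s["ft_force"],s["tool_pos"])
E
```

```text
red 0.055 1247 [ 0.4794 -0.1972  0.0662] [0.081 0.04  0.02 ] 0.076
red 0.078 230 [ 0.44   -0.2093  0.0965] [0.01  0.014 0.037] 0.1149
red 0.115 210 [ 0.4377 -0.2093  0.1166] [0.013 0.012 0.003] 0.1181
blue 0.055 1251 [ 0.4842 -0.3183  0.0674] [0.083 0.037 0.017] 0.0758
blue 0.078 223 [ 0.5088 -0.2198  0.0968] [0.146 0.216 0.036] 0.115
blue 0.115 212 [ 0.4425 -0.3212  0.1171] [0.013 0.012 0.004] 0.119
[ 0.30144669 -0.42575261  0.40426982] [ 0.44137397 -0.26589783  0.22539862]
```

View pics/w4.png

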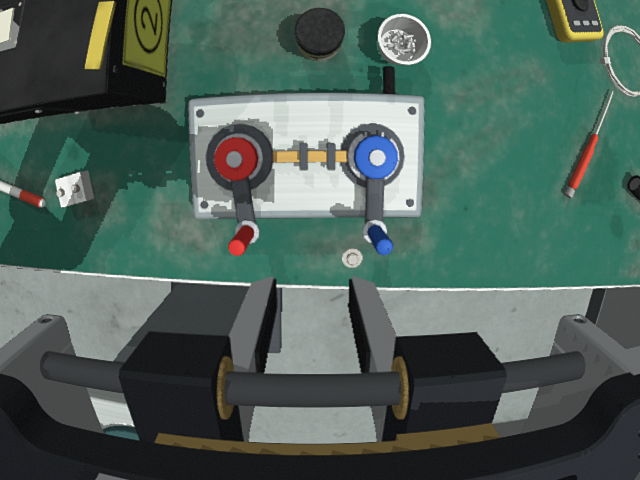

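The picture shows the red lever home, with its post at (240,243), and the blue lever along the box's -x, with its post at (380,243). Everything around is undisturbed and the robot is clear, so I'm handing in.

```bash
python3 -c "
from h import *
print(manip.job_done())"
```

```text
the job is handed in; nothing more can be done
None
```

The job is handed in: the red isolator went fully home first (about 25° on), then the blue selector went to its stop; both were pressed at no more than about 20 N as read, the gripper is clear, and the loose things look undisturbed in the last wrist picture.

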